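# Square a painted panel in the cutting-mat jig

## Task

Square up the black painted panel in the corner of the aluminium jig on the green cutting mat: push it flat along the mat until its far long edge lies flush against the long back fence and its left end is right up against the end stop, and push the black sliding stop along the fence, from its outer side, until its rubber face touches the panel's right end, so that the panel is trapped. Only push: do not lift or tip the panel, do not grip the sliding stop or press on its rubber face, leave the spool, the cup and the ink bottle where they stand, and finish with the hand clear.

Things in the scene. Friction and masses are not known exactly. Their poses are not given: they have to be found in the camera images.
- jig: Green cutting mat 300 x 450 x 3 mm carrying a fixed L-shaped aluminium jig; place and yaw vary. Origin: centre of the mat's underside, on the table; x away from the robot, y left along the fence. In this frame the back fence's inner face is at x = +110 mm, nearly the mat's full length; the end stop's inner face is at y = +180 mm, from x = -10 to +110. Both 25 mm thick, tops 25 mm above the table.
- corner (a point): The jig's inner corner, where the inner faces of back fence and end stop meet, at the mat's top (3 mm above the table); axes as the jig's.
- panel: Loose black wooden panel, pale disc and silver dots on top, 100 (its x) x 140 (its y) x 15 mm, 0.15 to 0.31 kg, flat on the mat. Origin: centre of its underside. It starts 20 mm or more clear of fence and end stop, its +x edge (140 mm long) facing the fence, turned up to 0.35 rad. In place its origin is at x = +60, y = +110 mm in the jig frame.
- corner_left (a point): The panel's corner at the fence side and left end (panel x = +50, y = +70 mm), at half thickness.
- corner_right (a point): The panel's corner at the fence side and right end (panel x = +50, y = -70 mm), at half thickness.
- stop (a joint): Travel (m, 0 to 0.20) of the sliding stop along the back fence to the left (jig +y). A black block on the right part of the fence, 60 mm across (jig x = +50 to +110 mm), 40 mm along it, top 32 mm above the table; at 0 its middle is at jig y = -140 mm. About 2.5 N of friction and light damping; it stays where left. It touches the panel in place at 0.16.
- stop_front (a point): Middle of the stop's rubber face, a 5 mm facing 54 mm wide and 26 mm high on its left (+y) side, which meets the panel; 16.5 mm above the table.
- stop_back (a point): Middle of the stop's outer (right, -y) side, where it is pushed, 16.5 mm above the table, 30 mm from the fence's face.
- spool: Bystander: spool of steel wire standing on the mat's right near part, 38 mm in diameter, 40 mm high, origin at the centre of its underside.
- cup: Bystander: clear plastic cup standing on the table to the left of the mat, 72 mm across the rim, 85 mm high, origin at the centre of its underside.
- ink: Bystander: small amber ink bottle with a black cap standing on the table to the right of the mat, 30 mm in diameter, 60 mm high, origin at the centre of its underside.
Not all that is in view belongs to the job. What is meant by the panel is not red or turquoise, and is the larger of those in its own colour.

How it is judged:
By the outcome, as a careful person would: the job done as asked, in the order asked, and still so for the second after the job is handed in, with the robot touching nothing.
It also fails if it takes over 67 s, if anything falls off the work surface, if the arm or the gripper's body presses on something with over 40 N, if the wrist force passes 120 N, or if a joint passes its speed limit or range.

## Robot

A 7-joint arm with a two-finger parallel gripper is mounted at the origin on the work surface. World frame = base frame: x ahead of the robot, y to its left, z up, the work surface at z = 0. Lengths are in mm, angles in rad, forces in N, time in s.
With the tool pointing down it reaches from about 425 to 825 mm from the base axis. Payload 3.6 kg.
Tool frame: the origin (TCP) lies at the centre of the arm's flange, where the gripper is bolted on; the fingertips stand 186 mm ahead of it and the grasp point (between the pads) lies 167 mm ahead of it; z points along the fingers, y is the line along which they close (so a half turn about z gives the same grasp; the last joint's range is limited). The gripper opens to 93 mm and grips with 3 to 60 N. Pads are 15 mm wide; open, the fingers measure 128 mm over their backs; the gripper's body (75 mm by 188 mm) begins 65 mm behind the grasp point.
Start: joints at [-1.375, 0.615, -0.013, 1.423, 0.008, 1.103, -0.04], TCP at [142.967, 634.063, 404.74] pointing down, gripper open.
Joint ranges: [-3.12, 3.12], [-0.3, 2.06], [-1.34, 1.32], [0.26, 2.42], [-1.36, 4.5], [0.01, 1.98], [-2.84, 2.84]. Speed limits (rad/s): [2.79, 2.79, 3.14, 3.14, 3.14, 3.14, 3.14].

## Interface

Orientations are given as a rotation vector (axis times angle).
In Python, from station import telemetry, optics, manip gives the robot as it stands.
- The arm moves only by the tool send_rows, never from a script. Its arguments are lists of equal length, an entry for each row: "travel": the shift along the tool's x, y, z in cm, a list of three; "angular": the turn, a rotation vector about the tool's x, y, z in degrees, a list of three. In form: {"travel": [[tx, ty, tz], ...], "angular": [[rx, ry, rz], ...]}. A call has 1 to 8 rows; each row is the pose to reach, as a shift and turn from the pose commanded when the call began, along the tool's axes at that moment; what a row does not reach only later rows make up. A row lasts 1/8 s, in which the tool goes at most 62.5 mm and 10.7 degrees, less where a joint would pass 70% of its speed; a pose out of reach is approached as far as the arm can. A call with a gripper value outside its range is refused whole. "jaw" is the opening in per cent of the stroke, from 0 (shut) to 100 (fully open), set as the call begins (left out, the last holds). The fingers move at their own pace and stop on an object; "force" is the grip in N (left out, the last holds). Time passes only in rows, so rows that repeat a pose let the fingers close. It gives the time, the measured TCP pose, the force, the opening and the grip force at its end, in the units of the state.
- telemetry.read_state(): the state, without advancing time (a new reading comes with each control period).
- optics.camera(name): name is "scene" or "top" or "wrist"; returns a dict with "frame" (400x640x3 uint8, red, green, blue), "intrinsics" (3x3 intrinsics, pixels), "camera_from_world" (4x4, takes a point from world to camera coordinates); the wrist camera has in their place "T_tool_cam" (4x4, takes a point from camera to tool coordinates, whose origin is the TCP and whose axes are the flange's). Camera axes: x right, y down, z forward; pixel columns grow to the right and rows downward; lengths in mm; the calibration is good to about 2 mm. A picture is of the moment at which its call begins: read the wrist's pose just before it. There is no depth.
- manip.job_done(): hands the job in; it is judged then, once.
The state is a dict: "t": time; "joints": joint angles; "qvel": joint speeds; "joint_efforts": joint torques, N m; "position": TCP position; "eef_rot": TCP orientation; "ft_force": force on the tool from outside, world axes, zero at the start; "wrist_torque": the same for the moment, N m; "grip_width": opening from 0.0 (shut) to 1.0 (fully open); "grasp_force": force on a finger pad.
Only numpy, scipy, OpenCV 4.12 (cv2) and the standard library are available. Lean on these libraries where they do the work, as an engineer would, in place of code of your own. Each camera call takes 0.05 s, during which the arm holds its last target. There are 200 camera calls.

## Working session

There is one attempt and no reset: what is moved stays moved. The work goes in short steps, Python scripts to look and compute and a tool call to move; the robot and the scene stay as the last step left them, time stands still between calls to the robot, and variables do not carry over. Pictures are saved under pics/ and viewed, at most 10 in all, crops included, and the job is handed in when it is done.

Besides the shell and the picture viewer there is one more tool, called after "Call:" by a JSON object that holds its "name" and its "arguments", one argument or row to a line. send_rows: Moves the arm, as the interface text tells. Its arguments: {"type":"object","properties":{"travel":{"type":"array"},"angular":{"type":"array"},"jaw":{"type":"number"},"force":{"type":"number"}},"required":["travel","angular"]}

```bash
mkdir -p pics; ls
cat > h.py <<'E'
import numpy as np,cv2
from station import telemetry,optics,manip
from scipy.spatial.transform import Rotation as R
def shot(n):
    s=telemetry.read_state(); c=optics.camera(n)
    K=np.array(c["intrinsics"])
    if n=="wrist":
        T=np.eye(4);T[:3,:3]=R.from_rotvec(s["eef_rot"]).as_matrix();T[:3,3]=s["position"]
        W=T@np.array(c["T_tool_cam"])
    else: W=np.linalg.inv(np.array(c["camera_from_world"]))
    return c["frame"],K,W
def ray(uv,K,W,z):
    uv=np.atleast_2d(np.array(uv,float)); d=np.c_[uv,np.ones(len(uv))]@np.linalg.inv(K).T@W[:3,:3].T
    o=W[:3,3]; return o+d*((z-o[2])/d[:,2])[:,None]
def save(f,name): cv2.imwrite("pics/"+name,cv2.cvtColor(f,cv2.COLOR_RGB2BGR))
E
python3 - <<'E'
from h import *
for n in("top","scene"):
    f,K,W=shot(n); save(f,n+"1.png"); np.savez(n+"1.npz",f=f,K=K,W=W); print(n,W[:3,3].round())
s=telemetry.read_state();print(s)
E
```

```text
pics
top [ 358.   21. 1116.]
scene [1312. -880.  805.]
{'t': 0.1, 'joints': array([-1.37550445,  0.61578451, -0.01260784,  1.42474318,  0.00812377,
        1.10340277, -0.04042179]), 'qvel': array([-6.58114163e-04, -1.26431678e-03, -9.16483721e-04, -1.81936541e-03,
       -2.61970328e-05, -5.82186175e-05,  8.52467136e-04]), 'joint_efforts': array([ 1.09331275e-03, -4.60045981e+01,  2.09861929e-01, -1.66245872e+01,
       -6.11708011e-02,  1.70264690e-02,  1.08020686e-04]), 'position': array([142.91197894, 633.79642786, 403.71972461]), 'eef_rot': array([-0.34758004, -3.12210338,  0.00357886]), 'ft_force': array([-0.1715481 , -0.45398576,  0.47495323]), 'wrist_torque': array([0.00506549, 0.02863884, 0.03615753]), 'grasp_force': 0.0, 'grip_width': 1.0000732909244188}
```

View pics/top1.png

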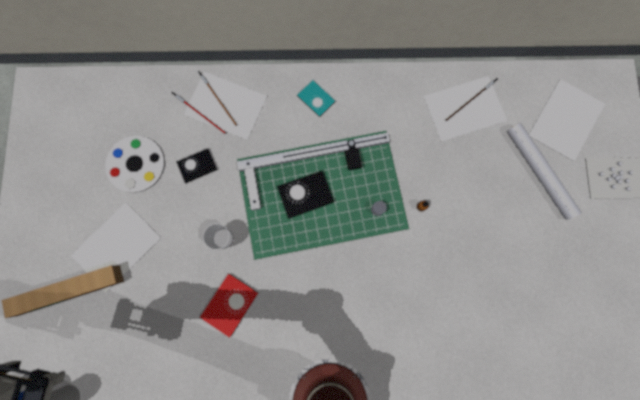

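View pics/scene1.png

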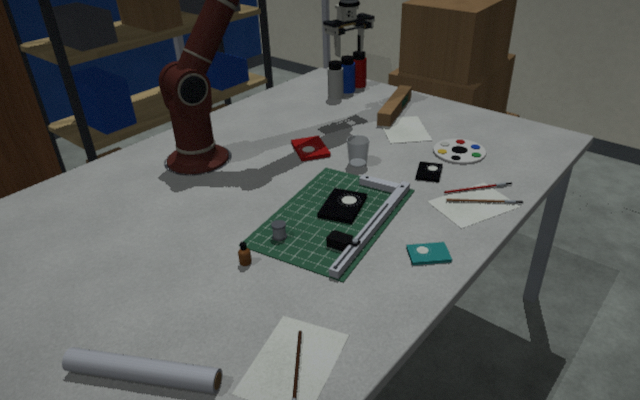

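The top view shows the panel candidates: black on the mat (305,194), smaller black off the mat (197,165), red (229,305) and turquoise (316,98). The black one on the mat fits, since it is the larger of the two blacks and lies on the mat. The stop is at (353,157), the spool at (379,208), the ink at (423,205) and the cup at (222,237).

```bash
cat >> h.py <<'E'
def biggest(m,n=1):
    c,_=cv2.findContours(m.astype(np.uint8)*255,cv2.RETR_EXTERNAL,cv2.CHAIN_APPROX_NONE)
    return sorted(c,key=cv2.contourArea)[-n:][::-1]
E
python3 - <<'E'
from h import *
d=np.load("top1.npz");f,K,W=d["f"],d["K"],d["W"]
hsv=cv2.cvtColor(f,cv2.COLOR_RGB2HSV)
g=cv2.inRange(hsv,(65,60,30),(90,255,255))>0
g=cv2.morphologyEx(g.astype(np.uint8),cv2.MORPH_CLOSE,np.ones((5,5)))
c=[x for x in biggest(g,3)][0]
q=cv2.convexHull(c); p=ray(q[:,0],K,W,3)
r=cv2.minAreaRect(p[:,:2].astype(np.float32)); print("mat",r)
b=(f.max(2)<45).astype(np.uint8); b[:125]=0;b[225:]=0
for x in biggest(b,4):
    p=ray(x[:,0],K,W,18 if cv2.contourArea(x)>500 else 30); r=cv2.minAreaRect(p[:,:2].astype(np.float32)); print(cv2.contourArea(x),r,cv2.minAreaRect(x)[0],"\n",cv2.boxPoints(r).round(0).tolist())
for n,uv,z in(("spool",(379,208),40),("ink",(423,205),40),("cup",(222,237),40)): print(n,ray(uv,K,W,z).round())
save(cv2.resize(f[120:270,180:440],None,fx=3,fy=3,interpolation=cv2.INTER_CUBIC),"crop1.png")
E
```

```text
mat ((544.5447998046875, 10.319229125976562), (257.1515197753906, 446.15594482421875), 10.51483154296875)
1502.5 ((558.7327880859375, 59.01776123046875), (96.12545776367188, 136.8677215576172), 18.75506019592285) (305.3891296386719, 193.7895965576172) 
 [[491.0, 108.0], [535.0, -21.0], [626.0, 10.0], [582.0, 139.0]]
463.5 ((643.1217041015625, 368.6011047363281), (64.10658264160156, 93.3919906616211), 23.9528865814209) (196.6406707763672, 165.3736114501953) 
 [[595.0, 398.0], [633.0, 313.0], [691.0, 339.0], [653.0, 424.0]]
239.0 ((660.4065551757812, -77.43182373046875), (64.0199966430664, 39.254817962646484), 10.543169975280762) (352.682373046875, 157.5706024169922) 
 [[625.0, -64.0], [633.0, -103.0], [695.0, -91.0], [688.0, -52.0]]
133.0 ((652.0869750976562, 548.6041259765625), (40.156009674072266, 35.36464309692383), 89.28982543945312) (134.0, 163.0) 
 [[634.0, 529.0], [670.0, 528.0], [670.0, 568.0], [635.0, 569.0]]
spool [[ 512. -146.   40.]]
ink [[ 519. -268.   40.]]
cup [[437. 288.  40.]]
```

View pics/crop1.png

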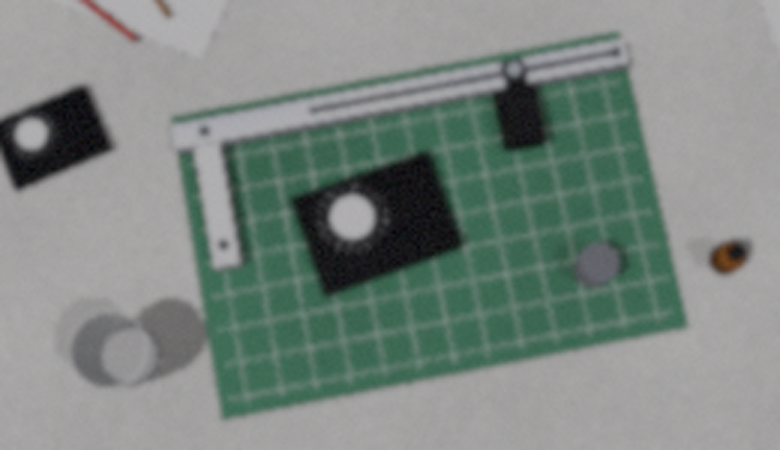

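```bash
cat >> h.py <<'E'
def tgt(yaw):  # tool down, tool y at yaw (deg) from world +y
    c,s=np.cos(np.radians(yaw)),np.sin(np.radians(yaw))
    return np.array([[-c,-s,0],[-s,c,0],[0,0,-1]]).T if 0 else np.array([[-c,-s,0],[-s,c,0],[0,0,-1.]])
def plan(p,yaw):
    s=telemetry.read_state(); A=R.from_rotvec(s["eef_rot"]).as_matrix()
    print("travel cm",(A.T@(np.array(p)-s["position"])/10).round(2),"ang",np.degrees(R.from_matrix(A.T@tgt(yaw)).as_rotvec()).round(2),"t",round(s["t"],2))
E
python3 - <<'E'
from h import *
d=np.load("top1.npz");f,K,W=d["f"],d["K"],d["W"]
q=ray([(254,258.7),(408.3,228.7),(237.7,159.3),(386.7,131)],K,W,3)[:,:2];print(q.round())
for a,b in((0,1),(2,3),(0,2),(1,3)): v=q[a]-q[b];print(np.linalg.norm(v).round(),np.degrees(np.arctan2(v[1],v[0])).round(1))
print(q.mean(0))
plan((545,20,400),10.5)
E
```

```text
[[ 378.  205.]
 [ 457. -233.]
 [ 667.  257.]
 [ 748. -183.]]
445.0 100.3
448.0 100.4
294.0 -169.8
295.0 -170.3
[562.25267316  11.82021447]
travel cm [-52.72 -51.03   0.49] ang [-1.300e-01 -2.000e-02 -2.321e+01] t 0.1
```

Call:
{"name": "send_rows", "arguments": {
  "travel": [
    [-4.4,-4.3,0],
    [-8.8,-8.5,0],
    [-13.2,-12.8,0],
    [-17.6,-17,0],
    [-22,-21.3,0],
    [-26.4,-25.5,0],
    [-30.8,-29.8,0],
    [-35.2,-34,0]
  ],
  "angular": [
    [0,0,-3],
    [0,0,-6],
    [0,0,-9],
    [0,0,-12],
    [0,0,-15],
    [0,0,-18],
    [0,0,-21],
    [0,0,-23.2]
  ],
  "jaw": 100
}}

```text
t: 1.1
position: [412.3, 223.1, 404.6]
eef_rot: [0.29, -3.128, 0.0]
ft_force: [0.3, 0.7, -0.1]
grip_width: 0.999
grasp_force: 0.0
```

```bash
python3 -c "
from h import *
plan((530,20,400),10.3)"
```

```text
travel cm [ -7.84 -22.12   0.46] ang [-0.   -0.01  0.28] t 1.1
```

Call:
{"name": "send_rows", "arguments": {
  "travel": [
    [-1.6,-4.4,0],
    [-3.2,-8.8,0],
    [-4.8,-13.2,0],
    [-6.4,-17.6,0],
    [-7.8,-22,0],
    [-7.8,-22,0],
    [-7.8,-22,0]
  ],
  "angular": [
    [0,0,0],
    [0,0,0],
    [0,0,0],
    [0,0,0],
    [0,0,0],
    [0,0,0],
    [0,0,0]
  ]
}}

```text
t: 1.98
position: [528.0, 23.5, 404.3]
eef_rot: [0.288, -3.127, -0.002]
ft_force: [-0.6, 0.4, -0.2]
grip_width: 1.002
grasp_force: 0.0
```

```bash
python3 -c "
from h import *
f,K,W=shot('wrist');np.savez('w1.npz',f=f,K=K,W=W);save(f,'w1.png');print(W.round(2))
print(telemetry.read_state()['position'])"
```

```text
[[-1.8000e-01  9.4000e-01  2.9000e-01  4.4676e+02]
 [ 9.8000e-01  1.7000e-01  5.0000e-02  8.2700e+00]
 [ 0.0000e+00  2.9000e-01 -9.6000e-01  3.8557e+02]
 [ 0.0000e+00  0.0000e+00  0.0000e+00  1.0000e+00]]
[527.81614079  24.2452505  404.45118364]
```

View pics/w1.png

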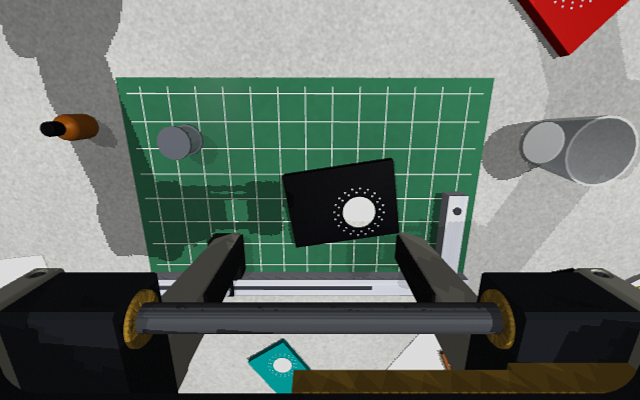

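Wrist view: mat near corners are at (117,78) and (493,78). Panel quad is about (283,175), (391,159), (398,236), (297,246). End stop top starts at (445,193) and the fence is along row ~280.

Run:
```python
from h import *
d=np.load("w1.npz");f,K,W=d["f"],d["K"],d["W"]
q=ray([(117,78),(493,78)],K,W,3)[:,:2]; v=q[0]*-1+q[1]; yaw=np.degrees(np.arctan2(v[1],v[0]))-90
print("mat near",q.round(1),np.linalg.norm(v),"yaw",yaw)
a=np.radians(yaw); ex=np.array([np.cos(a),np.sin(a)]);ey=np.array([-ex[1],ex[0]])
O=q.mean(0)+150*ex; print("O",O)
J=lambda p:np.c_[(p-O)@ex,(p-O)@ey]
b=(f.max(2)<40).astype(np.uint8); b[:150]=0;b[250:]=0;b[:,:270]=0;b[:,410:]=0
hull=cv2.convexHull(biggest(b)[0]); e=cv2.approxPolyDP(hull,4,True)[:,0];print(e.tolist())
p=ray(e,K,W,18)[:,:2];print("panel jig",J(p).round(1).tolist()); 
r=cv2.minAreaRect(ray(hull[:,0],K,W,18)[:,:2].astype(np.float32));print(r,J(np.array([r[0]])))
print("stop end",J(ray([(445,193),(468,193)],K,W,25)[:,:2]).round(1), "spool",J(ray([(175,142)],K,W,40)[:,:2]).round())
```

```text
mat near [[ 458.1 -234.3]
 [ 376.4  206.3]] 448.14457857127815 yaw 10.501978987371814
O [564.76201541  13.35630902]
[[392, 160], [398, 232], [296, 246], [284, 174]]
panel jig [[-54.2, 107.0], [42.2, 121.8], [62.7, -14.4], [-36.5, -27.2]]
((559.56298828125, 59.088157653808594), (102.50764465332031, 139.79400634765625), 19.272991180419922) [[ 3.22358437 45.91340072]]
stop end [[-13.7 174.6]
 [-13.7 203.5]] spool [[ -79. -148.]]
```

```bash
cat >> h.py <<'E'
YAW=10.5; O=np.array([564.,13.]); ex=np.array([np.cos(np.radians(YAW)),np.sin(np.radians(YAW))]); ey=np.array([-ex[1],ex[0]])
def jw(x,y,z): return np.r_[O+x*ex+y*ey,z]
def wj(p): d=np.array(p)[...,:2]-O; return np.stack([d@ex,d@ey],-1)
def jplan(x,y,z,yaw=0): print("now jig",wj(telemetry.read_state()["position"]).round(1)); plan(jw(x,y,z),YAW+yaw)
E
python3 -c "
from h import *
jplan(-85,46,194)"
```

```text
now jig [-33.5  17.7]
travel cm [ 5.12  2.82 21.05] ang [ 0.07 -0.06  0.12] t 2.02
```

Call:
{"name": "send_rows", "arguments": {
  "travel": [
    [1.7,1,4.2],
    [3.4,2,8.4],
    [5.1,2.8,12.6],
    [5.1,2.8,16.8],
    [5.1,2.8,19.5],
    [5.1,2.8,21],
    [5.1,2.8,21]
  ],
  "angular": [
    [0,0,0],
    [0,0,0],
    [0,0,0],
    [0,0,0],
    [0,0,0],
    [0,0,0],
    [0,0,0]
  ]
}}

```text
t: 2.9
position: [472.8, 41.9, 194.3]
eef_rot: [0.29, -3.127, -0.001]
ft_force: [0.0, 1.4, 0.2]
grip_width: 0.996
grasp_force: 0.0
```

```bash
python3 -c "
from h import *
jplan(-85,46,194)"
```

```text
now jig [-84.4  45.1]
travel cm [0.06 0.09 0.03] ang [ 0.03 -0.08  0.08] t 2.9
```

Call:
{"name": "send_rows", "arguments": {
  "travel": [
    [-1,0.1,0],
    [-2,0.1,0],
    [-3,0.1,0],
    [-4,0.1,0],
    [-5,0.1,0],
    [-6,0.1,0],
    [-6.8,0.1,0],
    [-7.4,0.1,0]
  ],
  "angular": [
    [0,0,0],
    [0,0,0],
    [0,0,0],
    [0,0,0],
    [0,0,0],
    [0,0,0],
    [0,0,0],
    [0,0,0]
  ]
}}

```text
t: 3.9
position: [546.1, 55.5, 194.7]
eef_rot: [0.287, -3.128, 0.0]
ft_force: [-3.4, -1.1, 1.9]
grip_width: 1.0
grasp_force: 1.1
```

Call:
{"name": "send_rows", "arguments": {
  "travel": [
    [-0.2,0,0],
    [-0.4,0,0],
    [-0.6,0,0],
    [-0.7,0,0]
  ],
  "angular": [
    [0,0,0],
    [0,0,0],
    [0,0,0],
    [0,0,0]
  ]
}}

```text
t: 4.4
position: [552.7, 56.9, 194.7]
eef_rot: [-0.287, 3.128, 0.0]
ft_force: [-2.0, -0.4, -0.4]
grip_width: 1.0
grasp_force: 0.7
```

```bash
python3 -c "
from h import *
jplan(0,46,194)
f,K,W=shot('wrist');np.savez('w2.npz',f=f,K=K,W=W);save(f,'w2.png')"
```

```text
now jig [-3.1 45.2]
travel cm [-0.31  0.08  0.07] ang [0.   0.02 0.  ] t 4.4
```

View pics/w2.png

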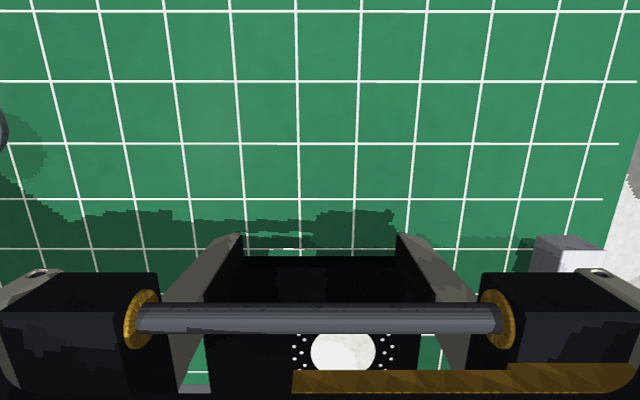

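The panel is now square to the fingers, with its near edge at row ~255 between the fingertips. Force is only sliding friction, so I'll continue gently.

Call:
{"name": "send_rows", "arguments": {
  "travel": [
    [-0.1,0,0],
    [-0.2,0,0],
    [-0.3,0,0],
    [-0.4,0,0]
  ],
  "angular": [
    [0,0,0],
    [0,0,0],
    [0,0,0],
    [0,0,0]
  ]
}}

```text
t: 4.95
position: [556.6, 57.6, 194.7]
eef_rot: [-0.287, 3.128, 0.0]
ft_force: [-1.9, -0.6, -0.7]
grip_width: 0.994
grasp_force: 0.5
```

Call:
{"name": "send_rows", "arguments": {
  "travel": [
    [-0.1,0,0],
    [-0.2,0,0],
    [-0.2,0,0]
  ],
  "angular": [
    [0,0,0],
    [0,0,0],
    [0,0,0]
  ]
}}

```text
t: 5.32
position: [558.2, 57.9, 194.7]
eef_rot: [0.287, -3.127, 0.0]
ft_force: [-2.7, -0.3, 1.1]
grip_width: 0.999
grasp_force: 1.0
```

Call:
{"name": "send_rows", "arguments": {
  "travel": [
    [-0.1,0,0],
    [-0.2,0,0],
    [-0.2,0,0]
  ],
  "angular": [
    [0,0,0],
    [0,0,0],
    [0,0,0]
  ]
}}

```text
t: 5.7
position: [559.0, 58.0, 194.6]
eef_rot: [0.287, -3.123, 0.001]
ft_force: [-5.6, -0.8, 4.4]
grip_width: 0.999
grasp_force: 2.9
```

Call:
{"name": "send_rows", "arguments": {
  "travel": [
    [-0.1,0,0],
    [-0.2,0,0],
    [-0.2,0,0]
  ],
  "angular": [
    [0,0,0],
    [0,0,0],
    [0,0,0]
  ]
}}

```text
t: 6.08
position: [559.8, 58.1, 194.4]
eef_rot: [0.286, -3.119, 0.001]
ft_force: [-7.8, -0.8, 6.2]
grip_width: 1.003
grasp_force: 4.1
```

Call:
{"name": "send_rows", "arguments": {
  "travel": [
    [1,0,0],
    [3,0,0],
    [3,0,-3],
    [3,0,-8],
    [3,0,-8]
  ],
  "angular": [
    [0,0,0],
    [0,0,0],
    [0,0,0],
    [0,0,0],
    [0,0,0]
  ]
}}

```text
t: 6.7
position: [535.1, 53.4, 278.7]
eef_rot: [-0.286, 3.116, 0.001]
ft_force: [0.7, 0.2, -0.4]
grip_width: 1.0
grasp_force: 0.0
```

Run:
```python
from h import *
print(telemetry.read_state()["joints"].round(2))
jplan(58,-45,274,90);jplan(58,-45,274,-90)
f,K,W=shot("top"); np.savez("top2.npz",f=f,K=K,W=W)
f,K,W=shot("wrist"); np.savez("w3.npz",f=f,K=K,W=W); save(f,"w3.png")
```

```text
[-0.14  0.6   0.    1.89 -0.    0.63  1.62]
now jig [-21.  45.]
travel cm [-7.89 -9.    0.58] ang [ -0.6    0.54 -90.01] t 6.7
now jig [-21.  45.]
travel cm [-7.89 -9.    0.58] ang [ 0.54  0.6  89.99] t 6.7
```

View pics/w3.png

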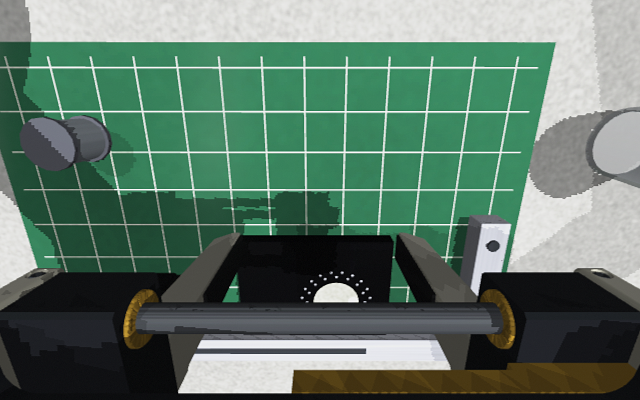

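From this view the panel sits square under the fence, with near edge at row ~236. Next I turn the hand +90° (joint 7 stays in range) and go above the gap right of the panel.

Call:
{"name": "send_rows", "arguments": {
  "travel": [
    [-1,-1.2,0],
    [-2,-2.4,0],
    [-3,-3.6,0],
    [-4,-4.8,0],
    [-5,-6,0],
    [-6,-7.2,0],
    [-7,-8.2,0],
    [-7.9,-9,0]
  ],
  "angular": [
    [0,0,10],
    [0,0,20],
    [0,0,30],
    [0,0,40],
    [0,0,50],
    [0,0,60],
    [0,0,70],
    [0,0,80]
  ],
  "jaw": 40
}}

```text
t: 7.8
position: [627.1, -21.2, 272.8]
eef_rot: [-1.798, -2.575, 0.003]
ft_force: [0.2, 0.3, 0.6]
grip_width: 0.4
grasp_force: 0.0
```

Call:
{"name": "send_rows", "arguments": {
  "travel": [
    [0,0,0],
    [0,0,0]
  ],
  "angular": [
    [0,0,10],
    [0,0,10]
  ]
}}

```text
t: 8.05
position: [626.8, -20.5, 272.9]
eef_rot: [-2.005, -2.417, 0.004]
ft_force: [0.3, 0.6, -0.6]
grip_width: 0.4
grasp_force: 0.0
```

Run:
```python
from h import *
jplan(58,-45,194,-90)
f,K,W=shot("wrist"); np.savez("w4.npz",f=f,K=K,W=W); save(f,"w4.png")
```

```text
now jig [ 55.6 -44.4]
travel cm [-0.05  0.26  7.89] ang [-0.15  0.05  0.13] t 8.05
```

View pics/w4.png

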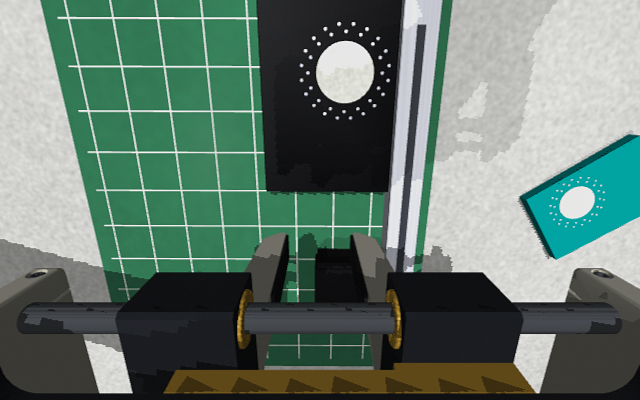

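Panel right end is at row ~190 (cols 267–388), tight along the fence. The stop shows between the fingers at about (340,262).

Run:
```python
from h import *
d=np.load("w4.npz");f,K,W=d["f"],d["K"],d["W"]
print("panel end",wj(ray([(267,190),(388,191)],K,W,18)).round(1),"fence edge",wj(ray([(403,20),(388,230)],K,W,25)).round(1))
print("stop front",wj(ray([(336,249)],K,W,29.5)).round(1), "matedges",wj(ray([(49,6),(108,215)],K,W,3)).round(1))
```

```text
panel end [[ 11.2 -29.1]
 [110.3 -29.7]] fence edge [[110.4  92.5]
 [111.  -61.2]]
stop front [[ 68.  -76.5]] matedges [[-145.1  106.7]
 [-135.3  -57. ]]
```

Call:
{"name": "send_rows", "arguments": {
  "travel": [
    [-0.6,0.2,0],
    [-0.6,0.2,2],
    [-0.6,0.2,4.5],
    [-0.6,0.2,6.8],
    [-0.6,0.2,7.9],
    [-0.6,0.2,7.9]
  ],
  "angular": [
    [0,0,0],
    [0,0,0],
    [0,0,0],
    [0,0,0],
    [0,0,0],
    [0,0,0]
  ]
}}

```text
t: 8.85
position: [629.9, -26.8, 195.2]
eef_rot: [-2.008, -2.415, 0.001]
ft_force: [0.1, -0.5, 0.6]
grip_width: 0.399
grasp_force: 0.0
```

Run:
```python
from h import *
jplan(58,22,194,-90)
```

```text
now jig [ 57.6 -51.1]
travel cm [7.31 0.05 0.12] ang [-0.06 -0.01  0.  ] t 8.85
```

Call:
{"name": "send_rows", "arguments": {
  "travel": [
    [0.9,0,0],
    [1.8,0,0],
    [2.7,0,0.1],
    [3.6,0,0.1],
    [4.5,0,0.1],
    [5.4,0,0.1],
    [6.3,0,0.1],
    [7.1,0,0.1]
  ],
  "angular": [
    [0,0,0],
    [0,0,0],
    [0,0,0],
    [0,0,0],
    [0,0,0],
    [0,0,0],
    [0,0,0],
    [0,0,0]
  ]
}}

```text
t: 9.85
position: [616.9, 44.0, 194.7]
eef_rot: [-2.009, -2.415, 0.0]
ft_force: [0.5, -1.8, 2.6]
grip_width: 0.396
grasp_force: 1.1
```

Call:
{"name": "send_rows", "arguments": {
  "travel": [
    [0.2,0,0],
    [0.4,0,0],
    [0.6,0,0],
    [0.7,0,0]
  ],
  "angular": [
    [0,0,0],
    [0,0,0],
    [0,0,0],
    [0,0,0]
  ]
}}

```text
t: 10.35
position: [615.7, 50.3, 194.5]
eef_rot: [-2.009, -2.415, 0.0]
ft_force: [1.5, -1.4, 0.1]
grip_width: 0.4
grasp_force: 0.7
```

Call:
{"name": "send_rows", "arguments": {
  "travel": [
    [0.15,0,0],
    [0.3,0,0],
    [0.4,0,0],
    [0.4,0,0]
  ],
  "angular": [
    [0,0,0],
    [0,0,0],
    [0,0,0],
    [0,0,0]
  ]
}}

```text
t: 10.85
position: [614.9, 54.0, 194.6]
eef_rot: [-2.009, -2.415, 0.001]
ft_force: [-0.3, -1.4, 0.1]
grip_width: 0.398
grasp_force: 0.8
```

Call:
{"name": "send_rows", "arguments": {
  "travel": [
    [0.1,0,0],
    [0.2,0,0],
    [0.2,0,0]
  ],
  "angular": [
    [0,0,0],
    [0,0,0],
    [0,0,0]
  ]
}}

```text
t: 11.22
position: [614.7, 54.5, 194.8]
eef_rot: [2.009, 2.413, -0.003]
ft_force: [-0.4, -5.0, -1.5]
grip_width: 0.402
grasp_force: 2.5
```

Call:
{"name": "send_rows", "arguments": {
  "travel": [
    [0.1,0,0],
    [0.2,0,0],
    [0.2,0,0]
  ],
  "angular": [
    [0,0,0],
    [0,0,0],
    [0,0,0]
  ]
}}

```text
t: 11.6
position: [614.6, 55.0, 195.0]
eef_rot: [2.008, 2.41, -0.005]
ft_force: [0.1, -7.0, -2.2]
grip_width: 0.397
grasp_force: 3.6
```

Call:
{"name": "send_rows", "arguments": {
  "travel": [
    [-1,0,0],
    [-3,0,0],
    [-3,0,-3],
    [-3,0,-8],
    [-3,0,-8],
    [-3,0,-8]
  ],
  "angular": [
    [0,0,0],
    [0,0,0],
    [0,0,0],
    [0,0,0],
    [0,0,0],
    [0,0,0]
  ]
}}

```text
t: 12.35
position: [619.6, 28.5, 274.5]
eef_rot: [-2.008, -2.414, -0.001]
ft_force: [0.2, -0.5, -0.7]
grip_width: 0.397
grasp_force: 0.0
```

Run:
```python
from h import *
jplan(80,-170,280,-90)
f,K,W=shot("wrist"); np.savez("w5.npz",f=f,K=K,W=W); save(cv2.resize(f[:260,200:480],None,fx=2.2,fy=2.2,interpolation=cv2.INTER_CUBIC),"w5.png")
```

```text
now jig [57.5  5.1]
travel cm [-17.51   2.26  -0.57] ang [-0.03 -0.06 -0.01] t 12.35
```

View pics/w5.png

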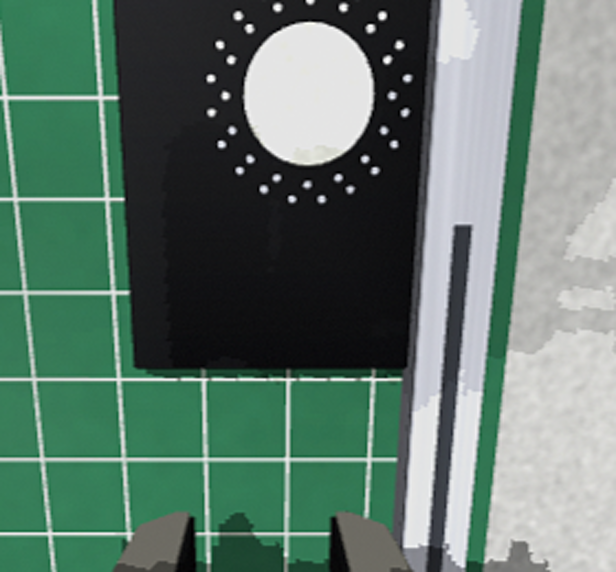

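Call:
{"name": "send_rows", "arguments": {
  "travel": [
    [-5,0.8,0],
    [-10,1.6,0],
    [-15.5,2.3,0],
    [-15.5,2.3,0],
    [-15.5,2.3,0]
  ],
  "angular": [
    [0,0,0],
    [0,0,0],
    [0,0,0],
    [0,0,0],
    [0,0,0]
  ],
  "jaw": 0
}}

```text
t: 13.02
position: [670.3, -119.1, 272.9]
eef_rot: [-2.007, -2.412, 0.001]
ft_force: [-0.3, 0.2, -0.1]
grip_width: 0.006
grasp_force: 0.0
```

Run:
```python
from h import *
d=np.load("w5.npz");print("end",wj(ray([(261,167),(384.5,167)],d["K"],d["W"],18)).round(1))
jplan(80,-150,197,-90)
f,K,W=shot("wrist"); np.savez("w6.npz",f=f,K=K,W=W); save(f,"w6.png")
```

```text
end [[  9.5  39.8]
 [109.   39.8]]
now jig [  80.4 -149.3]
travel cm [-0.09 -0.02  7.59] ang [-0.15 -0.15 -0.02] t 13.03
```

View pics/w6.png

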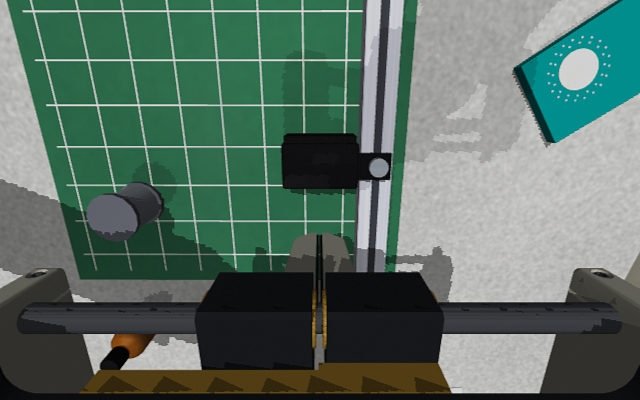

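The panel's right end is at jig y = 39.8 (target 40), so it is seated. The stop sits ahead of the hand, with its outer side at row ~188 (cols 283–357), and the closed fingers are in line with it.

Call:
{"name": "send_rows", "arguments": {
  "travel": [
    [-0.2,0,2.5],
    [-0.2,0,5],
    [-0.2,0,7.1],
    [-0.2,0,7.6],
    [-0.2,0,7.6]
  ],
  "angular": [
    [0,0,0],
    [0,0,0],
    [0,0,0],
    [0,0,0],
    [0,0,0]
  ]
}}

```text
t: 13.7
position: [671.2, -121.1, 198.8]
eef_rot: [-2.008, -2.416, 0.0]
ft_force: [-0.2, 0.6, 0.5]
grip_width: 0.001
grasp_force: 0.0
```

Call:
{"name": "send_rows", "arguments": {
  "travel": [
    [1,0,0],
    [2,0,0],
    [3,0,0],
    [4,0,0],
    [5,0,0],
    [6,0,0],
    [7,0,0],
    [8,0,0]
  ],
  "angular": [
    [0,0,0],
    [0,0,0],
    [0,0,0],
    [0,0,0],
    [0,0,0],
    [0,0,0],
    [0,0,0],
    [0,0,0]
  ]
}}

```text
t: 14.7
position: [656.5, -42.2, 198.7]
eef_rot: [2.009, 2.415, 0.0]
ft_force: [2.4, -2.9, 1.9]
grip_width: 0.003
grasp_force: 1.6
```

Run:
```python
from h import *
jplan(80,-17,197,-90)
```

```text
now jig [ 80.9 -71.1]
travel cm [ 5.41 -0.09  0.17] ang [0.03 0.01 0.  ] t 14.7
```

Call:
{"name": "send_rows", "arguments": {
  "travel": [
    [0.9,0,0],
    [1.8,0,0],
    [2.7,0,0],
    [3.5,0,0],
    [4.2,0,0],
    [4.6,0,0],
    [4.8,0,0],
    [4.9,0,0]
  ],
  "angular": [
    [0,0,0],
    [0,0,0],
    [0,0,0],
    [0,0,0],
    [0,0,0],
    [0,0,0],
    [0,0,0],
    [0,0,0]
  ]
}}

```text
t: 15.7
position: [647.4, 5.3, 198.6]
eef_rot: [-2.009, -2.415, 0.0]
ft_force: [2.9, -2.1, -0.4]
grip_width: 0.005
grasp_force: 1.3
```

Call:
{"name": "send_rows", "arguments": {
  "travel": [
    [0.1,0,0],
    [0.2,0,0],
    [0.3,0,0],
    [0.3,0,0]
  ],
  "angular": [
    [0,0,0],
    [0,0,0],
    [0,0,0],
    [0,0,0]
  ]
}}

```text
t: 16.2
position: [646.8, 8.4, 198.6]
eef_rot: [-2.008, -2.415, 0.0]
ft_force: [1.7, -2.4, -0.9]
grip_width: 0.007
grasp_force: 1.1
```

Call:
{"name": "send_rows", "arguments": {
  "travel": [
    [0.1,0,0],
    [0.2,0,0],
    [0.2,0,0]
  ],
  "angular": [
    [0,0,0],
    [0,0,0],
    [0,0,0]
  ]
}}

```text
t: 16.58
position: [646.4, 10.4, 198.6]
eef_rot: [-2.008, -2.415, 0.0]
ft_force: [1.7, -2.5, -2.2]
grip_width: 0.003
grasp_force: 1.1
```

Call:
{"name": "send_rows", "arguments": {
  "travel": [
    [0.1,0,0],
    [0.2,0,0],
    [0.2,0,0]
  ],
  "angular": [
    [0,0,0],
    [0,0,0],
    [0,0,0]
  ]
}}

```text
t: 16.95
position: [646.1, 12.3, 198.6]
eef_rot: [-2.008, -2.415, 0.001]
ft_force: [0.8, -2.5, -1.4]
grip_width: 0.007
grasp_force: 1.1
```

Call:
{"name": "send_rows", "arguments": {
  "travel": [
    [0.1,0,0],
    [0.2,0,0],
    [0.2,0,0]
  ],
  "angular": [
    [0,0,0],
    [0,0,0],
    [0,0,0]
  ]
}}

```text
t: 17.32
position: [645.7, 14.3, 198.6]
eef_rot: [-2.008, -2.415, 0.001]
ft_force: [0.5, -1.5, -1.8]
grip_width: 0.005
grasp_force: 1.1
```

Call:
{"name": "send_rows", "arguments": {
  "travel": [
    [0.1,0,0],
    [0.2,0,0],
    [0.2,0,0]
  ],
  "angular": [
    [0,0,0],
    [0,0,0],
    [0,0,0]
  ]
}}

```text
t: 17.7
position: [645.3, 16.3, 198.6]
eef_rot: [-2.008, -2.415, 0.0]
ft_force: [0.0, -2.0, -2.2]
grip_width: 0.006
grasp_force: 1.1
```

Call:
{"name": "send_rows", "arguments": {
  "travel": [
    [0.1,0,0],
    [0.2,0,0],
    [0.3,0,0],
    [0.3,0,0]
  ],
  "angular": [
    [0,0,0],
    [0,0,0],
    [0,0,0],
    [0,0,0]
  ]
}}

```text
t: 18.2
position: [644.8, 18.9, 198.7]
eef_rot: [-2.009, -2.415, 0.001]
ft_force: [0.4, -3.7, -2.3]
grip_width: 0.005
grasp_force: 1.5
```

Call:
{"name": "send_rows", "arguments": {
  "travel": [
    [0.1,0,0],
    [0.2,0,0],
    [0.2,0,0]
  ],
  "angular": [
    [0,0,0],
    [0,0,0],
    [0,0,0]
  ]
}}

```text
t: 18.58
position: [644.6, 19.4, 198.7]
eef_rot: [2.009, 2.412, -0.003]
ft_force: [1.4, -5.5, -3.1]
grip_width: 0.006
grasp_force: 2.8
```

Call:
{"name": "send_rows", "arguments": {
  "travel": [
    [0.1,0,0],
    [0.2,0,0],
    [0.2,0,0]
  ],
  "angular": [
    [0,0,0],
    [0,0,0],
    [0,0,0]
  ]
}}

```text
t: 18.95
position: [644.4, 19.8, 198.7]
eef_rot: [2.008, 2.409, -0.005]
ft_force: [1.6, -7.4, -4.4]
grip_width: 0.007
grasp_force: 3.9
```

Call:
{"name": "send_rows", "arguments": {
  "travel": [
    [-1,0,0],
    [-4,0,0],
    [-4,0,-4],
    [-6,0,-9],
    [-8,-2,-14],
    [-8,-4,-16],
    [-8,-4,-16],
    [-8,-4,-16]
  ],
  "angular": [
    [0,0,0],
    [0,0,0],
    [0,0,0],
    [0,0,0],
    [0,0,0],
    [0,0,0],
    [0,0,0],
    [0,0,0]
  ]
}}

```text
t: 19.95
position: [620.0, -61.1, 357.8]
eef_rot: [-2.005, -2.416, -0.002]
ft_force: [0.0, 0.2, -0.7]
grip_width: 0.002
grasp_force: 0.0
```

Run:
```python
from h import *
f,K,W=shot("wrist"); np.savez("w7.npz",f=f,K=K,W=W); save(cv2.resize(f[:250,150:470],None,fx=2.4,fy=2.4,interpolation=cv2.INTER_CUBIC),"w7.png")
```

```text
(no output)
```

View pics/w7.png

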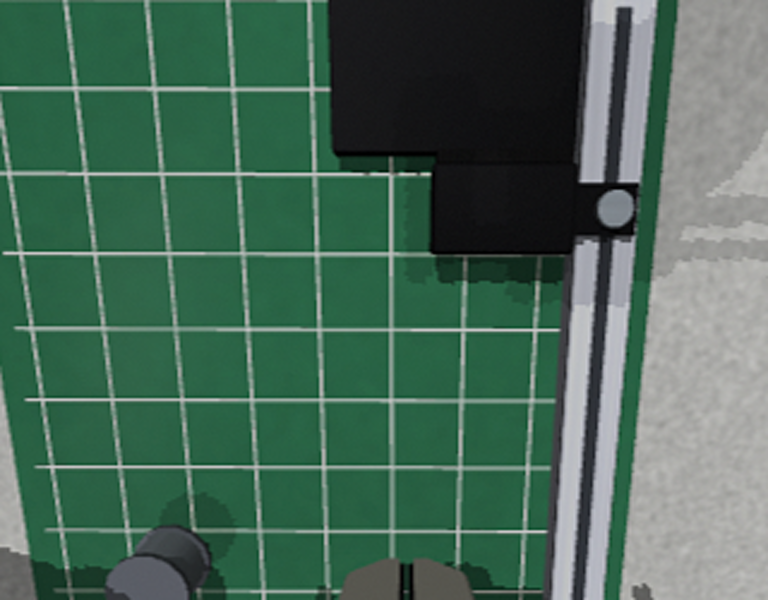

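The stop's rubber face meets the panel's right end at crop (505,160), and the fence edge shows no gap. I've used all ten pictures, so I'll check the left end numerically.

Call:
{"name": "send_rows", "arguments": {
  "travel": [
    [5,0,-1],
    [10,0,-2],
    [15,0,-3],
    [17,0,-4],
    [17,0,-4],
    [17,0,-4]
  ],
  "angular": [
    [0,0,0],
    [0,0,0],
    [0,0,0],
    [0,0,0],
    [0,0,0],
    [0,0,0]
  ]
}}

```text
t: 20.75
position: [588.7, 103.1, 397.6]
eef_rot: [-2.011, -2.414, 0.004]
ft_force: [0.3, 0.2, -0.4]
grip_width: 0.008
grasp_force: 0.0
```

Run:
```python
from h import *
f,K,W=shot("wrist")
def px(x,y,z):
    c=np.linalg.inv(W)@np.r_[jw(x,y,z),1]; u=K@c[:3]; return (u[:2]/u[2]).round().astype(int)
for n,p in dict(cl=(110,180,18),cr=(110,40,18),nl=(10,180,18),nr=(10,40,18)).items(): print(n,px(*p))
hsv=cv2.cvtColor(f,cv2.COLOR_RGB2HSV); g=cv2.inRange(hsv,(60,80,30),(95,255,255))>0
b=(f.max(2)<45)
for x in(25,50,75,100): 
    print("left x",x,[("g" if g[v,u] else "b" if b[v,u] else str(f[v,u].max())) for u,v in [px(x,y,18) for y in range(168,200,2)] if 0<=v<400])
for y in(60,90,120,150,170):
    print("fence y",y,[("g" if g[v,u] else "b" if b[v,u] else str(f[v,u].max())) for u,v in [px(x,y,18) for x in range(98,124,2)] if 0<=v<400])
for n,L in(("near",[px(x,90,18) for x in range(0,22,2)]),): print(n,["g" if g[v,u] else "b" if b[v,u] else "." for u,v in L])
```

```text
cl [381  92]
cr [375 208]
nl [294  92]
nr [297 208]
left x 25 ['b', 'b', 'b', 'b', 'b', 'b', '85', '194', '193', '193', '192', '191', '193', '192', '192', '192']
left x 50 ['b', 'b', 'b', 'b', 'b', 'b', '74', '183', '183', '181', '182', '183', '179', '184', '181', '185']
left x 75 ['b', 'b', 'b', 'b', 'b', 'b', '73', '181', '181', '181', '181', '181', '177', '184', '180', '185']
left x 100 ['b', 'b', 'b', 'b', 'b', 'b', '71', '181', '185', '185', '179', '178', '177', '182', '179', '184']
fence y 60 ['b', 'b', 'b', 'b', 'b', 'b', '60', '150', '193', '192', '192', '199', '135']
fence y 90 ['b', 'b', 'b', 'b', 'b', 'b', '56', '167', '196', '192', '192', '192', '194']
fence y 120 ['57', 'b', 'b', 'b', 'b', 'b', '53', '150', '193', '193', '193', '192', '192']
fence y 150 ['b', 'b', 'b', 'b', 'b', 'b', '61', '167', '196', '192', '192', '193', '192']
fence y 170 ['b', 'b', 'b', 'b', 'b', 'b', '53', '146', '180', '177', '181', '173', '172']
near ['g', '.', 'g', 'g', 'g', 'b', 'b', 'b', 'b', 'b', 'b']
```

```bash
python3 -c "
from h import *
print(manip.job_done())"
```

```text
the job is handed in; nothing more can be done
None
```

The job is handed in at about 21 s: as far as I could measure (to 1–2 mm), the panel is flush against the fence and end stop, the sliding stop's rubber face touches its right end, and the hand is clear.

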